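# Put the spacer plates away in the slot rack by thickness

## Robot

A 6-joint arm with a two-finger parallel gripper is mounted at the origin on a cart in front of the work surface, level with it; the furniture and walls round the work are solid. World frame = base frame: x ahead of the robot, y to its left, z up, the work surface at z = 0. Lengths are in m, angles in rad, forces in N, time in s.
With the tool pointing down it reaches from about 0.375 to 0.975 m from the base axis. Payload 3.8 kg.
Tool frame: the origin (TCP) lies at the very end of the fingers, on their centre line; the grasp point (between the pads) lies 19 mm behind it (env.grasp_offset is the distance from the TCP to the grasp point, in m); z points along the fingers, y is the line along which they close (so a half turn about z gives the same grasp; the last joint's range is limited). The gripper opens to 88 mm and grips with 3 to 60 N. Pads are 18 mm wide; open, the fingers measure 123 mm over their backs; the gripper's body (75 mm by 187 mm) begins 45 mm behind the grasp point.
Start: joints at [-1.156, 0.264, 1.604, -0, 1.274, -0.037], TCP at [0.295, -0.607, 0.239] pointing down, gripper open.
Joint ranges: [-2.63, 2.63], [-0.94, 2.18], [0.31, 2.57], [-1.31, 4.45], [0, 2.66], [-2.55, 2.55]. Speed limits (rad/s): [2.57, 2.57, 3.14, 3.14, 3.14, 3.14].

## Interface

Orientations are given as a rotation vector (axis times angle).
In Python, from rig import env, eyes, workorder, look_for, silhouettes gives the robot as it stands.
- The arm moves only by the shell command python3 -m handwheel 'ROWS' [OPENING] [FORCE]. ROWS is JSON, a list of rows, each a list of 2 entries, a list of its own where there are three numbers: the shift along the world's x, y, z in units of 0.02 m (1.0 is 0.02 m), then the turn, a rotation vector about the world's x, y, z in units of 120 degrees (1.0 is 120 degrees). A call has exactly 10 rows; each row shifts and turns the commanded pose from where the row before left it; what a row does not reach is not made up. A row lasts 1/12 s, in which the tool goes at most 41.7 mm and 7.16 degrees, less where a joint would pass 70% of its speed; a pose out of reach is approached as far as the arm can. A call with a number of a shift or a turn outside -1 to 1 is refused whole. A call with a gripper value outside its range is refused whole. OPENING is the opening, from 0 (shut) to 1 (fully open), set as the call begins (- or left out, the last holds). The fingers move at their own pace and stop on an object; FORCE is the grip in N (left out, the last holds). Time passes only in rows, so rows that do not move let the fingers close, or fill a call up. It gives the time, the measured TCP pose, the force, the opening and the grip force at its end, in the units of the state.
- env.sense(): the state, without advancing time (a new reading comes with each control period).
- eyes.get_image(name): name is "scene" or "side" or "wrist"; returns a dict with "image" (480x640x3 uint8, blue, green, red), "range_z" (480x640 float32, m along the optical axis (not along the pixel's ray), 0 where there is no reading), "camera_matrix" (3x3 intrinsics, pixels), "cam_to_world" (4x4, takes a point from camera to world coordinates). Camera axes: x right, y down, z forward; pixel columns grow to the right and rows downward; lengths in m; the calibration is good to about 2 mm. A picture is of the moment at which its call begins.
- workorder.hand_in(): hands the job in; it is judged then, once.
Trained networks look in the newest picture that a camera, given by its name, has taken for a name from the list of things; names that differ only in an ending like _2 or _b are one class to them, and where a whole thing is asked for, a point or a joint stands for the part that bears it (a point fixed in the world has none). Each returns a list of dicts, best first, with "confidence" (0 to 1); they miss things now and then, are a little off and sometimes report something else, mostly with a low value. They report only what shows in the picture. A call takes as long as a camera call. They do not tell look-alikes from the thing itself.
- look_for(thing, camera): "bbox" ([left, top, width, height] in pixels, round what is visible of it).
- silhouettes(thing, camera): "pixels" (480x640 bool, what is visible of it) and "bbox" ([left, top, width, height] in pixels, round what is visible of it).
The state is a dict: "t": time; "q": joint angles; "qd": joint speeds; "effort": joint torques, N m; "position": TCP position; "tcp_rot": TCP orientation; "ft_force": force on the tool from outside, world axes, zero at the start; "torque": the same for the moment, N m; "opening": finger opening in m; "finger_force": force on a finger pad.
Only numpy, scipy, OpenCV 4.12 (cv2) and the standard library are available. Lean on these libraries where they do the work, as an engineer would, in place of code of your own. Each camera call takes 0.05 s, during which the arm holds its last target. There are 200 camera calls.

## Task

Put the three pale aluminium spacer plates away in the sloping slot rack, each in the narrowest slot that it will go into, on its long edge as it stands now and pushed fully home. Leave the other things on the bench where they are.

Things in the scene. Friction and masses are not known exactly. Their poses are not given: they have to be found in the camera images.
- plate_thick_centre (a point): Centre of the thick spacer plate: pale brushed aluminium, 90 mm long (x axis), 28 mm thick (y axis), 80 mm high (z axis), two dark dowel marks low on each face. The three plates differ only in thickness. At the start it stands loose and upright on a 90 mm edge on the bench, centre 40 mm up.
- plate_thick: The thick spacer plate itself (28 mm thick); this origin is the middle of its lower 90 mm edge, 40 mm below its centre. Axes as for its centre.
- plate_medium_centre (a point): Centre of the medium spacer plate: pale brushed aluminium, 90 mm long (x axis), 20 mm thick (y axis), 80 mm high (z axis), two dark dowel marks low on each face. The three plates differ only in thickness. At the start it stands loose and upright on a 90 mm edge on the bench, centre 40 mm up.
- plate_medium: The medium spacer plate itself (20 mm thick); this origin is the middle of its lower 90 mm edge, 40 mm below its centre. Axes as for its centre.
- plate_thin_centre (a point): Centre of the thin spacer plate: pale brushed aluminium, 90 mm long (x axis), 12 mm thick (y axis), 80 mm high (z axis), two dark dowel marks low on each face. The three plates differ only in thickness. At the start it stands loose and upright on a 90 mm edge on the bench, centre 40 mm up.
- plate_thin: The thin spacer plate itself (12 mm thick); this origin is the middle of its lower 90 mm edge, 40 mm below its centre. Axes as for its centre.
- slot_wide (a point): Middle of the mouth of the wide slot, at the left (its +y) end of the rack, on the sloping face. 31 mm wide, 96 long, 40 deep, closed ends, flat floor; mouth edges chamfered 5 mm wide, 6 deep. z: out of the slot, 25 degrees from vertical, leaning to the robot side; x: along the slot, upwards and away from the robot; y: across it. Plates go in along -z.
- home_wide (a point): Where the centre of a plate lies when it is fully home in the wide slot: level with the mouth of the slot, so half of the plate's 80 mm height is in and half stands out. Axes as for the slot's mouth.
- slot_middle (a point): Middle of the mouth of the middle slot, at the middle of the rack, on the sloping face. 23 mm wide, 96 long, 40 deep, closed ends, flat floor; mouth edges chamfered 5 mm wide, 6 deep. z: out of the slot, 25 degrees from vertical, leaning to the robot side; x: along the slot, upwards and away from the robot; y: across it. Plates go in along -z.
- home_middle (a point): Where the centre of a plate lies when it is fully home in the middle slot: level with the mouth of the slot, so half of the plate's 80 mm height is in and half stands out. Axes as for the slot's mouth.
- slot_narrow (a point): Middle of the mouth of the narrow slot, at the right (its -y) end of the rack, on the sloping face. 15 mm wide, 96 long, 40 deep, closed ends, flat floor; mouth edges chamfered 5 mm wide, 6 deep. z: out of the slot, 25 degrees from vertical, leaning to the robot side; x: along the slot, upwards and away from the robot; y: across it. Plates go in along -z.
- home_narrow (a point): Where the centre of a plate lies when it is fully home in the narrow slot: level with the mouth of the slot, so half of the plate's 80 mm height is in and half stands out. Axes as for the slot's mouth.
- rack: Fixed rack: grey block 177 mm wide (y axis), 116 long, on a dark stand. Its top face slopes 25 degrees, low edge (60 mm up) on its -x side towards the robot, high edge (110 mm up) at +x. A row of three slots in it narrows from left to right: 31, 23, 15 mm wide, centre lines at y = +55, -8, -63 mm, 36 mm solid between them. Origin on the bench, 85 mm below the face's middle.
- pedal: Black bicycle pedal, 78x94x22 mm, lying on the bench near its front edge; bystander. Origin under its centre.
- grease_jar: Grease jar, 54 mm across and 70 mm high, standing on the bench; bystander. Origin under its centre.
- tape_roll: Roll of black insulating tape, 68 mm across and 18 mm high, lying flat; bystander. Origin under its centre.
- brush: Narrow brush, 18x175x24 mm, lying near the front edge of the bench; bystander. Origin under its centre.
There are look-alikes about, which are no part of the job. What is shaped like the plate_medium but green or orange is not meant.

How it is judged:
By the outcome, as a careful person would: the job done as asked, in the order asked, and still so for the second after the job is handed in, with the robot touching nothing.
It also fails if it takes over 69 s, if anything falls off the work surface, if the arm or the gripper's body presses on something with over 40 N, if the wrist force passes 120 N, or if a joint passes its speed limit or range.

## Working session

There is one attempt and no reset: what is moved stays moved. The work goes in short steps, Python scripts to look and compute and a shell command to move; the robot and the scene stay as the last step left them, time stands still between calls to the robot, and variables do not carry over. Pictures are saved under pics/ and viewed, at most 10 in all, crops included, and the job is handed in when it is done.

```bash
ls; mkdir -p pics; python3 - <<'E'
from rig import env, eyes, look_for
import cv2,numpy as np
s=env.sense();print(s['t'],s['position'],s['tcp_rot'],s['opening'])
ims=[]
for c in ("scene","side"):
    d=eyes.get_image(c);cv2.imwrite(f'pics/{c}0.png',d['image']);np.savez(f'{c}0.npz',**d)
    for n in ("plate_thick","plate_medium","plate_thin","rack","pedal","grease_jar","tape_roll","brush"):
        print(c,n,[(x['bbox'],round(x['confidence'],2)) for x in look_for(n,c)])
print(env.sense()['t'])
E
```

```text
pics
0.0 [ 0.29441521 -0.60664109  0.23742088] [-3.05970774e+00 -7.03257629e-01  6.98479341e-04] 0.08829233671177758
scene plate_thick [([218.3, 240.8, 49.1, 47.1], 0.75)]
scene plate_medium [([278.0, 260.3, 48.1, 53.7], 0.87), ([471.1, 254.8, 52.3, 27.3], 0.84), ([347.7, 345.6, 69.1, 72.1], 0.62), ([211.4, 207.0, 34.8, 36.2], 0.58), ([215.7, 243.9, 51.4, 44.9], 0.15)]
scene plate_thin [([191.7, 227.2, 37.6, 38.5], 0.91), ([388.3, 256.0, 138.9, 107.2], 0.19)]
scene rack [([385.2, 256.8, 139.7, 123.0], 0.83)]
scene pedal [([249.2, 339.0, 60.4, 45.4], 0.77), ([387.3, 254.6, 138.6, 107.6], 0.52)]
scene grease_jar [([359.5, 238.6, 24.6, 40.2], 0.98)]
scene tape_roll [([286.4, 231.2, 25.1, 16.4], 0.62), ([392.0, 254.4, 133.9, 107.8], 0.62)]
scene brush [([174.3, 284.2, 42.0, 48.3], 0.87)]
side plate_thick [([250.0, 209.2, 36.3, 27.6], 0.9), ([316.7, 279.9, 98.6, 113.3], 0.49)]
side plate_medium [([236.9, 342.0, 48.6, 38.5], 0.8), ([418.3, 293.2, 47.0, 43.2], 0.78), ([277.9, 164.9, 29.1, 27.2], 0.72), ([264.0, 248.6, 42.0, 27.5], 0.57), ([322.8, 281.8, 87.8, 98.4], 0.44), ([214.1, 227.7, 8.4, 44.3], 0.31)]
side plate_thin [([242.9, 180.3, 37.4, 27.5], 0.84)]
side rack [([312.9, 280.6, 103.4, 112.1], 0.78), ([322.9, 282.6, 88.1, 99.6], 0.24)]
side pedal []
side grease_jar [([349.1, 240.1, 21.7, 30.3], 0.63)]
side tape_roll [([329.8, 194.2, 19.4, 18.0], 0.7), ([243.5, 180.6, 37.3, 28.6], 0.4)]
side brush [([214.8, 227.8, 9.7, 43.0], 0.69)]
0.9
```

View pics/scene0.png

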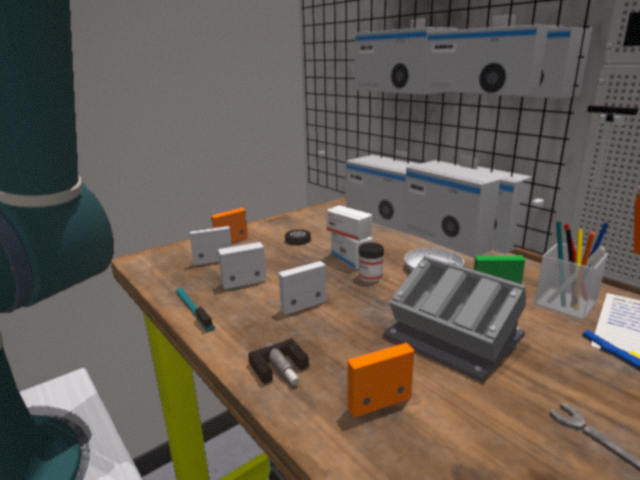

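View pics/side0.png

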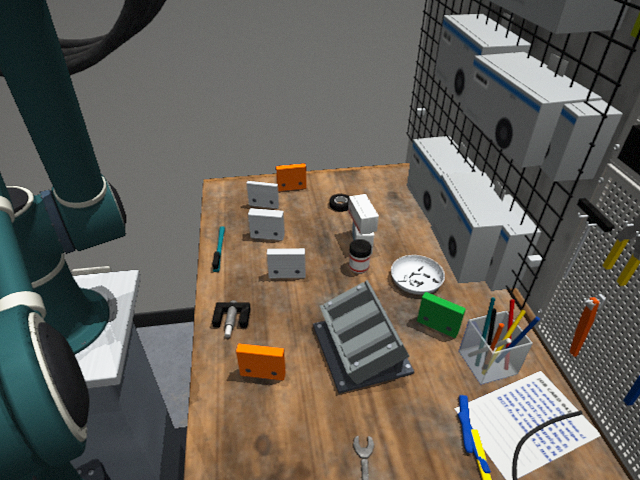

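The scene view shows three pale plates at about (210,246), (242,265) and (303,287). The two orange ones at (229,225) and (381,380) and the green one at (498,268) are look-alikes, so the pale ones fit. The rack is at (455,310). Next I'll measure them and confirm in an enlarged crop.

```bash
cat > h.py <<'E'
import numpy as np,cv2
def cloud(d,m=None):
    z=d['range_z'];K=d['camera_matrix'];ok=z>0
    if m is not None: ok=ok&m
    v,u=np.nonzero(ok);Z=z[v,u]
    p=np.stack([(u-K[0,2])*Z/K[0,0],(v-K[1,2])*Z/K[1,1],Z,np.ones_like(Z)])
    return (d['cam_to_world']@p)[:3].T
def rect(p):
    (c,wh,a)=cv2.minAreaRect(p[:,:2].astype(np.float32)*1000)
    if wh[0]<wh[1]: wh=wh[::-1];a+=90
    return np.round(c,1),np.round(wh,1),round((a+90)%180-90,1)
E
python3 - <<'E'
from rig import env, eyes, silhouettes
from h import *
for c in("scene","side"):
    d=eyes.get_image(c);print(c,d['cam_to_world'][:3,3])
    for n in ("plate_thick","plate_medium","plate_thin","rack","pedal","grease_jar","tape_roll","brush"):
        for s in silhouettes(n,c):
            if s['confidence']<.3: continue
            m=cv2.erode(s['pixels'].astype(np.uint8),np.ones((2,2)))>0
            p=cloud(d,m)
            if len(p)<20: continue
            med=np.median(p,0); p=p[np.linalg.norm(p-med,axis=1)<(.15 if n in('rack','brush') else .07)]
            t=p[p[:,2]>.073]
            print(c,n,round(s['confidence'],2),np.int32(s['bbox']),'all',*rect(p),'top',rect(t) if len(t)>8 and 'plate' in n else '',np.round(p[:,2].max(),3), len(t))
            if n=='rack':np.save(f'rack_{c}.npy',p)
    if c=='scene': cv2.imwrite('pics/crop.png',cv2.resize(d['image'][195:325,170:340],None,fx=4.5,fy=4.5,interpolation=cv2.INTER_CUBIC))
E
```

```text
scene [ 0.08179934 -0.5344857   0.4423118 ]
scene plate_thick 0.81 [217 241  47  46] all [480.5 238.3] [90.7 28.4] -17.1 top (array([479.9, 238.2]), array([89.6, 28.1]), -19.0) 0.082 319
scene plate_thick 0.4 [278 259  47  55] all [517.6  78.2] [91.3 23.9] -7.3 top (array([517.4,  78.9]), array([89.1, 22.6]), -7.0) 0.082 351
scene plate_medium 0.9 [280 260  46  54] all [517.4  76.1] [91.4 19.4] -8.7 top (array([516.8,  76.6]), array([88.5, 17.4]), -7.9) 0.082 322
scene plate_medium 0.89 [350 343  63  73] all [ 440.9 -198.8] [91.6 20.5] -15.6 top (array([ 439.6, -198.2]), array([88.9, 20. ]), -15.7) 0.083 855
scene plate_medium 0.87 [209 206  37  35] all [571.4 463.8] [93.1 23. ] 0.6 top (array([567.3, 464.5]), array([85.3, 20.6]), 2.8) 0.082 138
scene plate_medium 0.63 [471 255  52  27] all [ 825.9 -134.3] [90.6 19.1] -40.8 top (array([ 825.1, -133.6]), array([87.7, 19.1]), -40.8) 0.082 315
scene plate_thin 0.58 [188 229  41  34] all [478.  378.4] [86.7 12.4] -19.5 top (array([477.8, 380.2]), array([84.7,  9.2]), -18.9) 0.081 113
scene rack 0.56 [385 253 138 127] all [ 647.9 -166.1] 
[... 1349 characters left out ...]
 -21.1) 0.086 114
side rack 0.89 [315 280 100 111] all [ 650.9 -165.5] [178.7 164.7] -81.7 top  0.113 2783
side pedal 0.79 [207 297  44  38] all [381.4 -51.4] [93.4 74.4] 79.7 top  0.027 0
side pedal 0.6 [249 208  35  29] all [481.  239.4] [89.5 32. ] -14.6 top  0.085 256
side grease_jar 0.82 [349 238  22  34] all [700.7  81.4] [50.7 47.3] 46.4 top  0.075 28
side grease_jar 0.63 [268 247  37  30] all [518.8  76.1] [87.9 21.6] -5.4 top  0.085 247
side tape_roll 0.51 [328 194  21  18] all [700.8 353.7] [67.6 50.1] 79.3 top  0.023 0
side brush 0.84 [210 226  13  45] all [350.3 201.7] [170.8  18.4] 85.4 top  0.03 0
side brush 0.52 [211 299  40  36] all [380.8 -54.5] [90.7 74.3] 81.7 top  0.027 0
```

View pics/crop.png

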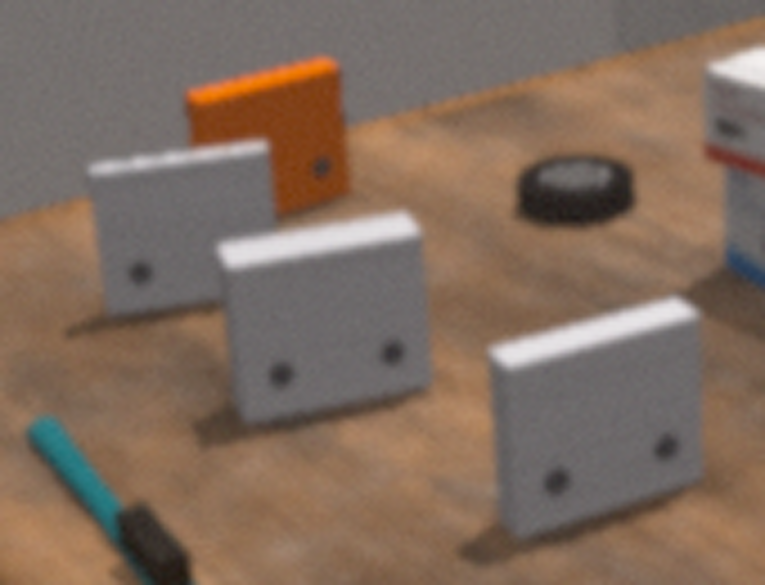

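The crop confirms three pale plates: thin at the back left, thick in the middle and medium at the front right. The orange one stands behind the thin plate. Next comes the rack pose, plus a helper that works out the remaining deltas.

```bash
cat >> h.py <<'E'
from scipy.spatial.transform import Rotation as R
def toolR(yaw,tilt=0):   # plate/slot yaw (deg), tool flipped half a turn
    return R.from_euler('z',yaw,degrees=True)*R.from_euler('y',-tilt,degrees=True)*R.from_matrix(np.diag([-1.,1,-1]))
def delta(s,pos,Rt):
    d=(np.array(pos)-s['position'])/.02
    r=(Rt*R.from_rotvec(s['tcp_rot']).inv()).as_rotvec()/np.radians(120)
    print('t',round(s['t'],2),'pos',np.round(s['position'],4),'open',round(s['opening'],4),'f',np.round(s['ft_force'],1),'| shift units',np.round(d,3),'turn units',np.round(r,4),'rows',np.ceil(max(abs(d).max(),np.linalg.norm(r)*120/7)))
E
python3 - <<'E'
from h import *
from rig import env
for c in("scene","side"):
    p=np.load(f'rack_{c}.npy'); rng=np.random.default_rng(0);best=0
    q=p[p[:,2]>.055]
    for _ in range(500):
        a=q[rng.choice(len(q),3,0)];n=np.cross(a[1]-a[0],a[2]-a[0]);n/=np.linalg.norm(n)+1e-12;n*=np.sign(n[2])
        if n[2]<.8:continue
        i=abs((q-a[0])@n)<.003
        if i.sum()>best:best=i.sum();I=i
    f=q[I];o=f.mean(0);n=np.linalg.svd(f-o)[2][2];n*=np.sign(n[2])
    tilt=np.degrees(np.arccos(n[2]));yawn=np.degrees(np.arctan2(-n[1],-n[0]))
    for it in range(2):
        B=(R.from_euler('z',yawn,degrees=True)*R.from_euler('y',-25,degrees=True)).as_matrix()
        l=(f-o)@B; ctr,wh,a=rect(l)
    ang=a-90 if a>0 else a+90
    # face centre
    cc=o+B@np.array([ctr[0]/1e3,ctr[1]/1e3,0])
    print(c,'tilt',tilt,'yaw(normal)',yawn,'rect',ctr,wh,a,'yaw corr',ang,'centre',np.round(cc,4))
    h,e=np.histogram((l[:,1]-ctr[1]/1e3)*1e3,bins=np.arange(-92,93,4));print(list(zip(e[:-1].astype(int),h)))
E
```

```text
scene tilt 25.20948979963176 yaw(normal) 7.608888462959873 rect [ 2.9 12.6] [174.9 116.7] -89.6 yaw corr 0.4000000000000057 centre [ 0.6374 -0.1679  0.0847]
[(np.int64(-92), np.int64(0)), (np.int64(-88), np.int64(178)), (np.int64(-84), np.int64(172)), (np.int64(-80), np.int64(167)), (np.int64(-76), np.int64(133)), (np.int64(-72), np.int64(51)), (np.int64(-68), np.int64(27)), (np.int64(-64), np.int64(23)), (np.int64(-60), np.int64(22)), (np.int64(-56), np.int64(56)), (np.int64(-52), np.int64(197)), (np.int64(-48), np.int64(163)), (np.int64(-44), np.int64(153)), (np.int64(-40), np.int64(159)), (np.int64(-36), np.int64(161)), (np.int64(-32), np.int64(152)), (np.int64(-28), np.int64(156)), (np.int64(-24), np.int64(99)), (np.int64(-20), np.int64(30)), (np.int64(-16), np.int64(21)), (np.int64(-12), np.int64(22)), (np.int64(-8), np.int64(26)), (np.int64(-4), np.int64(19)), (np.int64(0), np.int64(20)), (np.int64(4), np.int64(87)), (np.int64(8), np.int64(167)), (np.int64(12), np.int64(127)), (np.int64(16), np.int64(138)), (np.int64(20), np.int64(129)), (np.int64(24), np.int64(130)), (np.int64
[... 1329 characters left out ...]
4), np.int64(12)), (np.int64(0), np.int64(11)), (np.int64(4), np.int64(39)), (np.int64(8), np.int64(111)), (np.int64(12), np.int64(93)), (np.int64(16), np.int64(87)), (np.int64(20), np.int64(84)), (np.int64(24), np.int64(89)), (np.int64(28), np.int64(80)), (np.int64(32), np.int64(82)), (np.int64(36), np.int64(38)), (np.int64(40), np.int64(16)), (np.int64(44), np.int64(8)), (np.int64(48), np.int64(9)), (np.int64(52), np.int64(9)), (np.int64(56), np.int64(9)), (np.int64(60), np.int64(13)), (np.int64(64), np.int64(6)), (np.int64(68), np.int64(10)), (np.int64(72), np.int64(63)), (np.int64(76), np.int64(87)), (np.int64(80), np.int64(67)), (np.int64(84), np.int64(30)), (np.int64(88), np.int64(3))]
```

```bash
python3 - <<'E'
from h import *
from rig import env
delta(env.sense(),[.518,.0775,.239],toolR(-8))
E
```

```text
t 1.8 pos [ 0.2947 -0.6073  0.2387] open 0.0884 f [0.1 1.2 0.1] | shift units [1.1166e+01 3.4238e+01 1.6000e-02] turn units [ 0.     -0.      1.2176] rows 35.0
```

```bash
M="python3 -m handwheel"
$M '[[[0.3,0.95,0],[0,0,0.034]],[[0.3,0.95,0],[0,0,0.034]],[[0.3,0.95,0],[0,0,0.034]],[[0.3,0.95,0],[0,0,0.034]],[[0.3,0.95,0],[0,0,0.034]],[[0.3,0.95,0],[0,0,0.034]],[[0.3,0.95,0],[0,0,0.034]],[[0.3,0.95,0],[0,0,0.034]],[[0.3,0.95,0],[0,0,0.034]],[[0.3,0.95,0],[0,0,0.034]]]' 0.6 20
python3 - <<'E'
from h import *
from rig import env
delta(env.sense(),[.518,.0775,.239],toolR(-8))
E
```

```text
t: 2.63
position: [0.3549, -0.4163, 0.2388]
tcp_rot: [2.621, 1.731, 0.0]
ft_force: [-0.3, -1.1, -0.2]
opening: 0.0527
finger_force: 0.0
t 2.63 pos [ 0.3549 -0.4163  0.2388] open 0.0527 f [-0.3 -1.1 -0.2] | shift units [8.1550e+00 2.4691e+01 8.0000e-03] turn units [-0.00e+00  1.00e-04  8.76e-01] rows 25.0
```

```bash
M="python3 -m handwheel"
$M '[[[0.33,0.95,0],[0,0,0.035]],[[0.33,0.95,0],[0,0,0.035]],[[0.33,0.95,0],[0,0,0.035]],[[0.33,0.95,0],[0,0,0.035]],[[0.33,0.95,0],[0,0,0.035]],[[0.33,0.95,0],[0,0,0.035]],[[0.33,0.95,0],[0,0,0.035]],[[0.33,0.95,0],[0,0,0.035]],[[0.33,0.95,0],[0,0,0.035]],[[0.33,0.95,0],[0,0,0.035]]]' >/dev/null
$M '[[[0.33,0.95,0],[0,0,0.035]],[[0.33,0.95,0],[0,0,0.035]],[[0.33,0.95,0],[0,0,0.035]],[[0.33,0.95,0],[0,0,0.035]],[[0.33,0.95,0],[0,0,0.035]],[[0.33,0.95,0],[0,0,0.035]],[[0.33,0.95,0],[0,0,0.035]],[[0.33,0.95,0],[0,0,0.035]],[[0.33,0.95,0],[0,0,0.035]],[[0.33,0.95,0],[0,0,0.035]]]' >/dev/null
$M '[[[0.155,0.569,-0.6],[0,0,0.0176]],[[0.155,0.569,-0.6],[0,0,0.0176]],[[0.155,0.569,-0.6],[0,0,0.0176]],[[0.155,0.569,-0.6],[0,0,0.0176]],[[0.155,0.569,-0.6],[0,0,0.0176]],[[0.155,0.569,-0.6],[0,0,0.0176]],[[0.155,0.569,-0.6],[0,0,0.0176]],[[0.155,0.569,-0.6],[0,0,0.0176]],[[0.155,0.569,-0.6],[0,0,0.0176]],[[0.155,0.569,-0.6],[0,0,0.0176]]]' >/dev/null
python3 - <<'E'
from h import *
from rig import env,eyes
delta(env.sense(),[.518,.0775,.050],toolR(-8))
d=eyes.get_image('wrist');cv2.imwrite('pics/w1.png',d['image'])
p=cloud(d);t=p[(p[:,2]>.074)&(p[:,2]<.087)&(abs(p[:,0]-.518)<.07)&(abs(p[:,1]-.0775)<.03)];print(len(t),rect(t) if len(t)>10 else '')
E
```

```text
t 5.13 pos [0.518  0.0777 0.1174] open 0.0527 f [ 1.2 -0.3 -0.2] | shift units [ 1.000e-03 -8.000e-03 -3.372e+00] turn units [ 0.     -0.     -0.0001] rows 4.0
5282 (array([518.1,  80. ]), array([89.8, 20. ]), -7.8)
```

View pics/w1.png

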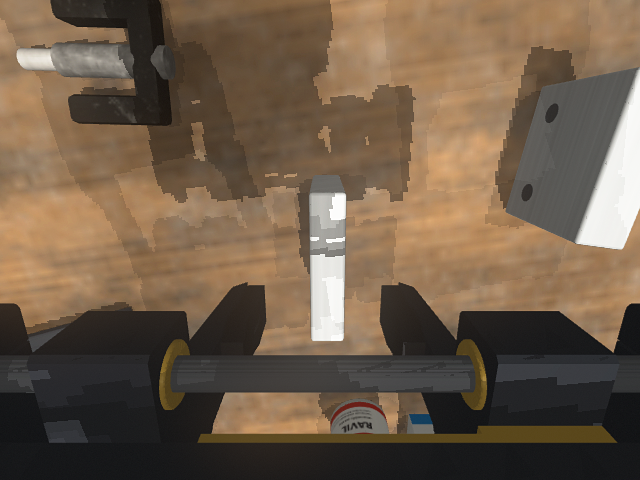

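The wrist view shows the medium plate at (327,265), centred between the fingers. I'll go down and grip.

```bash
M="python3 -m handwheel"
$M '[[[0,0.02,-0.67],[0,0,0]],[[0,0.02,-0.67],[0,0,0]],[[0,0.02,-0.67],[0,0,0]],[[0,0.02,-0.67],[0,0,0]],[[0,0.02,-0.67],[0,0,0]],[[0,0,0],[0,0,0]],[[0,0,0],[0,0,0]],[[0,0,0],[0,0,0]],[[0,0,0],[0,0,0]],[[0,0,0],[0,0,0]]]' >/dev/null
$M '[[[0,0,0],[0,0,0]],[[0,0,0],[0,0,0]],[[0,0,0],[0,0,0]],[[0,0,0],[0,0,0]],[[0,0,0],[0,0,0]],[[0,0,0],[0,0,0]],[[0,0,0],[0,0,0]],[[0,0,0],[0,0,0]],[[0,0,0],[0,0,0]],[[0,0,0],[0,0,0]]]' 0 45
$M '[[[0,0,0.8],[0,0,0]],[[0,0,0.8],[0,0,0]],[[0,0,0.8],[0,0,0]],[[0,0,0.8],[0,0,0]],[[0,0,0.8],[0,0,0]],[[0,0,0.8],[0,0,0]],[[0,0,0.8],[0,0,0]],[[0,0,0.8],[0,0,0]],[[0,0,0.8],[0,0,0]],[[0,0,0.8],[0,0,0]]]'
cat >> h.py <<'E'
C=np.array([.6376,-.1681,.085]);YAW=7.8
def slotpos(off,h,tcpz=.05,px=0):
    """TCP for plate bottom h above mouth plane; TCP is tcpz above plate bottom; px: plate centre ahead of TCP along plate x"""
    B=(R.from_euler('z',YAW,degrees=True)*R.from_euler('y',-25,degrees=True)).as_matrix()
    return C+B@np.array([-px,off,h+tcpz])
E
python3 - <<'E'
from h import *
from rig import env
s=env.sense()
for h in(.06,.01,-.04):print(slotpos(-.008,h)); delta(s,slotpos(-.008,h),toolR(YAW,25))
E
```

```text
t: 6.85
position: [0.5178, 0.0786, 0.0518]
tcp_rot: [0.224, 3.133, 0.0]
ft_force: [0.6, -0.1, 0.9]
opening: 0.0199
finger_force: 44.7
t: 7.68
position: [0.5164, 0.0783, 0.211]
tcp_rot: [-0.224, -3.131, 0.001]
ft_force: [1.2, -0.6, -3.8]
opening: 0.02
finger_force: 44.7
[ 0.59262783 -0.18233513  0.18469386]
t 7.68 pos [0.5164 0.0783 0.211 ] open 0.02 f [ 1.2 -0.6 -3.8] | shift units [  3.81  -13.032  -1.313] turn units [-0.0003 -0.2104  0.1312] rows 14.0
[ 0.61356324 -0.17946734  0.13937847]
t 7.68 pos [0.5164 0.0783 0.211 ] open 0.02 f [ 1.2 -0.6 -3.8] | shift units [  4.857 -12.889  -3.579] turn units [-0.0003 -0.2104  0.1312] rows 13.0
[ 0.63449864 -0.17659954  0.09406308]
t 7.68 pos [0.5164 0.0783 0.211 ] open 0.02 f [ 1.2 -0.6 -3.8] | shift units [  5.904 -12.746  -5.845] turn units [-0.0003 -0.2104  0.1312] rows 13.0
```

```bash
M="python3 -m handwheel"
for i in 1; do $M '[[[0.19,-0.652,-0.066],[0,-0.0105,0.0066]],[[0.19,-0.652,-0.066],[0,-0.0105,0.0066]],[[0.19,-0.652,-0.066],[0,-0.0105,0.0066]],[[0.19,-0.652,-0.066],[0,-0.0105,0.0066]],[[0.19,-0.652,-0.066],[0,-0.0105,0.0066]],[[0.19,-0.652,-0.066],[0,-0.0105,0.0066]],[[0.19,-0.652,-0.066],[0,-0.0105,0.0066]],[[0.19,-0.652,-0.066],[0,-0.0105,0.0066]],[[0.19,-0.652,-0.066],[0,-0.0105,0.0066]],[[0.19,-0.652,-0.066],[0,-0.0105,0.0066]]]' >/dev/null; done
$M '[[[0.19,-0.652,-0.066],[0,-0.0105,0.0066]],[[0.19,-0.652,-0.066],[0,-0.0105,0.0066]],[[0.19,-0.652,-0.066],[0,-0.0105,0.0066]],[[0.19,-0.652,-0.066],[0,-0.0105,0.0066]],[[0.19,-0.652,-0.066],[0,-0.0105,0.0066]],[[0.19,-0.652,-0.066],[0,-0.0105,0.0066]],[[0.19,-0.652,-0.066],[0,-0.0105,0.0066]],[[0.19,-0.652,-0.066],[0,-0.0105,0.0066]],[[0.19,-0.652,-0.066],[0,-0.0105,0.0066]],[[0.19,-0.652,-0.066],[0,-0.0105,0.0066]]]' >/dev/null
cat >> h.py <<'E'
def inrack(d):
    "cloud in the rack face frame"
    B=(R.from_euler('z',YAW,degrees=True)*R.from_euler('y',-25,degrees=True)).as_matrix()
    return (cloud(d)-C)@B
def held(d,off,lo,hi,w=.03):
    l=inrack(d);m=(l[:,2]>lo)&(l[:,2]<hi)&(abs(l[:,1]-off)<w)&(abs(l[:,0])<.07);l=l[m]
    print('held n',len(l),rect(l) if len(l)>10 else '','z',np.percentile(l[:,2],[1,99]) if len(l) else '')
E
python3 - <<'E'
from h import *
from rig import env,eyes
s=env.sense()
for h in(.06,.01,-.04): delta(s,slotpos(-.008,h),toolR(YAW,25))
for c in('wrist','side','scene'):
    d=eyes.get_image(c);cv2.imwrite(f'pics/m_{c}.png',d['image'])
    held(d,-.008,.062,.1);
    l=inrack(d);f=l[(abs(l[:,2])<.005)&(abs(l[:,0])<.075)&(abs(l[:,1])<.11)];print(c,len(f),rect(f),'z',np.median(f[:,2]))
E
```

```text
t 9.35 pos [ 0.5921 -0.1822  0.1831] open 0.0198 f [ 0.7  1.1 -3.8] | shift units [ 0.024 -0.005  0.082] turn units [-0.0012 -0.0005 -0.0016] rows 1.0
t 9.35 pos [ 0.5921 -0.1822  0.1831] open 0.0198 f [ 0.7  1.1 -3.8] | shift units [ 1.071  0.139 -2.184] turn units [-0.0012 -0.0005 -0.0016] rows 3.0
t 9.35 pos [ 0.5921 -0.1822  0.1831] open 0.0198 f [ 0.7  1.1 -3.8] | shift units [ 2.118  0.282 -4.45 ] turn units [-0.0012 -0.0005 -0.0016] rows 5.0
held n 528 (array([-45.2,  -7.3]), array([20.2,  2. ]), 87.9) z [0.062888   0.09968441]
wrist 18911 (array([0.5, 1.1]), array([177.8, 116.6]), -89.8) z -6.278088070799165e-05
held n 325 (array([  1.5, -18. ]), array([90.5, 19. ]), 10.6) z [0.0622779  0.09867902]
side 2363 (array([0.5, 1.7]), array([178.9, 116.4]), -89.8) z 0.0005308360709974949
held n 745 (array([ -3.1, -16.7]), array([91.3, 19.9]), -11.5) z [0.06248376 0.09944839]
scene 4006 (array([1.7, 1.7]), array([178.4, 120.2]), -89.5) z -8.285641420825558e-05
```

View pics/m_wrist.png

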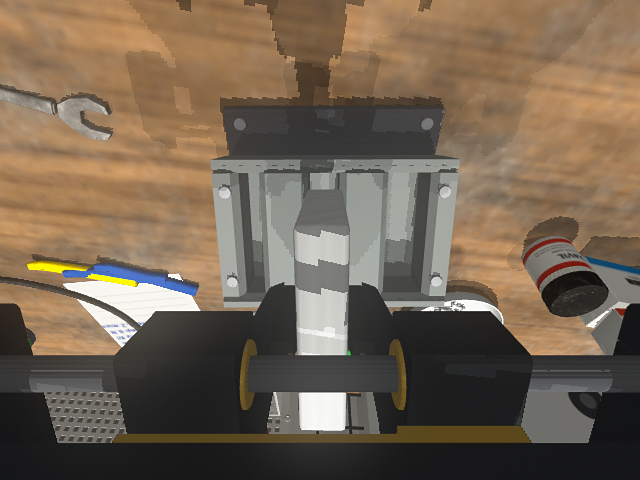

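The wrist view shows the medium plate (322,260) above the middle slot, square to it and in line. I'll insert it.

```bash
M="python3 -m handwheel"
$M '[[[0.195,0.03,-0.4],[0,0,-0.0002]],[[0.195,0.03,-0.4],[0,0,-0.0002]],[[0.195,0.03,-0.4],[0,0,-0.0002]],[[0.195,0.03,-0.4],[0,0,-0.0002]],[[0.195,0.03,-0.4],[0,0,-0.0002]],[[0.195,0.03,-0.4],[0,0,-0.0002]],[[0.195,0.03,-0.4],[0,0,-0.0002]],[[0.195,0.03,-0.4],[0,0,-0.0002]],[[0.195,0.03,-0.4],[0,0,-0.0002]],[[0.195,0.03,-0.4],[0,0,-0.0002]]]'
python3 - <<'E'
from h import *
from rig import env,eyes
delta(env.sense(),slotpos(-.008,-.04)+[0.0005,.0007,0],toolR(YAW,25))
E
```

```text
t: 10.33
position: [0.6329, -0.1762, 0.1043]
tcp_rot: [-0.181, 2.698, 0.042]
ft_force: [-1.3, -0.3, -4.4]
opening: 0.0194
finger_force: 44.7
t 10.33 pos [ 0.6329 -0.1762  0.1043] open 0.0194 f [-1.3 -0.3 -4.4] | shift units [ 0.103  0.013 -0.513] turn units [-0.0007  0.0007  0.001 ] rows 1.0
```

```bash
M="python3 -m handwheel"
$M '[[[0.018,0.002,-0.055],[0,0,0]],[[0.018,0.002,-0.055],[0,0,0]],[[0.018,0.002,-0.055],[0,0,0]],[[0.018,0.002,-0.055],[0,0,0]],[[0.018,0.002,-0.055],[0,0,0]],[[0.018,0.002,-0.055],[0,0,0]],[[0.018,0.002,-0.055],[0,0,0]],[[0.018,0.002,-0.055],[0,0,0]],[[0.018,0.002,-0.055],[0,0,0]],[[0.018,0.002,-0.055],[0,0,0]]]'
python3 - <<'E'
from h import *
from rig import env,eyes
delta(env.sense(),slotpos(-.008,-.04)+[0.0005,.0007,0],toolR(YAW,25))
d=eyes.get_image('side');held(d,-.008,.02,.05)
E
```

```text
t: 11.17
position: [0.6362, -0.176, 0.0964]
tcp_rot: [-0.183, 2.697, 0.042]
ft_force: [-23.6, 0.6, 23.8]
opening: 0.0195
finger_force: 44.7
t 11.17 pos [ 0.6362 -0.176   0.0964] open 0.0195 f [-23.6   0.6  23.8] | shift units [-0.058  0.004 -0.117] turn units [-0.0007  0.0011  0.0003] rows 1.0
held n 124 (array([ 3.4, -9.6]), array([90. , 22.6]), 3.3) z [0.02085617 0.04407538]
```

```bash
M="python3 -m handwheel"
$M '[[[-0.045,0,-0.02],[0,0,0]],[[-0.045,0,-0.02],[0,0,0]],[[0.01,0,-0.02],[0,0,0]],[[0.01,0,-0.02],[0,0,0]],[[0.01,0,-0.02],[0,0,0]],[[0,0,0],[0,0,0]],[[0,0,0],[0,0,0]],[[0,0,0],[0,0,0]],[[0,0,0],[0,0,0]],[[0,0,0],[0,0,0]]]'
python3 - <<'E'
from h import *
from rig import env,eyes
delta(env.sense(),slotpos(-.008,-.04)+[0.0005,.0007,0],toolR(YAW,25))
E
```

```text
t: 12.05
position: [0.6361, -0.1761, 0.0964]
tcp_rot: [-0.182, 2.694, 0.041]
ft_force: [-15.1, 2.1, 18.2]
opening: 0.0195
finger_force: 44.8
t 12.05 pos [ 0.6361 -0.1761  0.0964] open 0.0195 f [-15.1   2.1  18.2] | shift units [-0.054  0.008 -0.116] turn units [-0.0005  0.0026  0.0005] rows 1.0
```

```bash
M="python3 -m handwheel"
$M '[[[0,0,0],[0,0,0]],[[0,0,0],[0,0,0]],[[0,0,0],[0,0,0]],[[0,0,0],[0,0,0]],[[-0.4,-0.055,0.86],[0,0,0]],[[-0.4,-0.055,0.86],[0,0,0]],[[-0.4,-0.055,0.86],[0,0,0]],[[-0.4,-0.055,0.86],[0,0,0]],[[-0.4,-0.055,0.86],[0,0,0]],[[-0.4,-0.055,0.86],[0,0,0]]]' 0.45
python3 - <<'E'
from h import *
from rig import env,eyes
delta(env.sense(),[.481,.238,.12],toolR(-18.5))
for c in('side','wrist'):
    d=eyes.get_image(c);held(d,-.008,.02,.05)
E
```

```text
t: 12.88
position: [0.5868, -0.1825, 0.1961]
tcp_rot: [-0.181, 2.698, 0.042]
ft_force: [0.4, -1.0, -0.5]
opening: 0.0397
finger_force: 0.0
t 12.88 pos [ 0.5868 -0.1825  0.1961] open 0.0397 f [ 0.4 -1.  -0.5] | shift units [-5.29  21.025 -3.803] turn units [ 0.0194  0.2102 -0.2145] rows 22.0
held n 680 (array([ 3.2, -7.2]), array([89.6, 23.1]), -0.1) z [0.02038182 0.0437896 ]
held n 3595 (array([ 2.2, -7.1]), array([89.1, 20.1]), 0.1) z [0.02837481 0.04164329]
```

```bash
M="python3 -m handwheel"
$M '[[[-0.22,0.88,-0.05],[0.0008,0.0088,-0.009]],[[-0.22,0.88,-0.05],[0.0008,0.0088,-0.009]],[[-0.22,0.88,-0.05],[0.0008,0.0088,-0.009]],[[-0.22,0.88,-0.05],[0.0008,0.0088,-0.009]],[[-0.22,0.88,-0.05],[0.0008,0.0088,-0.009]],[[-0.22,0.88,-0.05],[0.0008,0.0088,-0.009]],[[-0.22,0.88,-0.05],[0.0008,0.0088,-0.009]],[[-0.22,0.88,-0.05],[0.0008,0.0088,-0.009]],[[-0.22,0.88,-0.05],[0.0008,0.0088,-0.009]],[[-0.22,0.88,-0.05],[0.0008,0.0088,-0.009]]]' 0.68 >/dev/null
$M '[[[-0.22,0.88,-0.05],[0.0008,0.0088,-0.009]],[[-0.22,0.88,-0.05],[0.0008,0.0088,-0.009]],[[-0.22,0.88,-0.05],[0.0008,0.0088,-0.009]],[[-0.22,0.88,-0.05],[0.0008,0.0088,-0.009]],[[-0.22,0.88,-0.05],[0.0008,0.0088,-0.009]],[[-0.22,0.88,-0.05],[0.0008,0.0088,-0.009]],[[-0.22,0.88,-0.05],[0.0008,0.0088,-0.009]],[[-0.22,0.88,-0.05],[0.0008,0.0088,-0.009]],[[-0.22,0.88,-0.05],[0.0008,0.0088,-0.009]],[[-0.22,0.88,-0.05],[0.0008,0.0088,-0.009]]]' >/dev/null
$M '[[[-0.089,0.343,-0.28],[0.0003,0.0034,-0.0034]],[[-0.089,0.343,-0.28],[0.0003,0.0034,-0.0034]],[[-0.089,0.343,-0.28],[0.0003,0.0034,-0.0034]],[[-0.089,0.343,-0.28],[0.0003,0.0034,-0.0034]],[[-0.089,0.343,-0.28],[0.0003,0.0034,-0.0034]],[[-0.089,0.343,-0.28],[0.0003,0.0034,-0.0034]],[[-0.089,0.343,-0.28],[0.0003,0.0034,-0.0034]],[[-0.089,0.343,-0.28],[0.0003,0.0034,-0.0034]],[[-0.089,0.343,-0.28],[0.0003,0.0034,-0.0034]],[[-0.089,0.343,-0.28],[0.0003,0.0034,-0.0034]]]' >/dev/null
python3 - <<'E'
from h import *
from rig import env,eyes
s=env.sense()
d=eyes.get_image('wrist')
p=cloud(d);t=p[(p[:,2]>.074)&(p[:,2]<.087)&(np.hypot(p[:,0]-.481,p[:,1]-.238)<.06)];r=rect(t);print(len(t),r)
delta(s,[r[0][0]/1e3,r[0][1]/1e3-.001,.051],toolR(r[2]))
E
```

```text
7353 (array([481.3, 242.2]), array([89.9, 28.1]), -15.9)
t 15.48 pos [0.4812 0.2387 0.119 ] open 0.0599 f [ 0.9 -0.1  1. ] | shift units [ 0.006  0.123 -3.4  ] turn units [ 0.0004 -0.0001  0.0215] rows 4.0
```

```bash
M="python3 -m handwheel"
$M '[[[0,0.06,-0.1],[0,0,0.011]],[[0,0.06,-0.1],[0,0,0.011]],[[0,0,-0.64],[0,0,0]],[[0,0,-0.64],[0,0,0]],[[0,0,-0.64],[0,0,0]],[[0,0,-0.64],[0,0,0]],[[0,0,-0.64],[0,0,0]],[[0,0,0],[0,0,0]],[[0,0,0],[0,0,0]],[[0,0,0],[0,0,0]]]' >/dev/null
$M '[[[0,0,0],[0,0,0]],[[0,0,0],[0,0,0]],[[0,0,0],[0,0,0]],[[0,0,0],[0,0,0]],[[0,0,0],[0,0,0]],[[0,0,0],[0,0,0]],[[0,0,0],[0,0,0]],[[0,0,0],[0,0,0]],[[0,0,0],[0,0,0]],[[0,0,0],[0,0,0]]]' 0 50
$M '[[[0,0,0.85],[0,0,0]],[[0,0,0.85],[0,0,0]],[[0,0,0.85],[0,0,0]],[[0,0,0.85],[0,0,0]],[[0,0,0.85],[0,0,0]],[[0,0,0.85],[0,0,0]],[[0,0,0.85],[0,0,0]],[[0,0,0.85],[0,0,0]],[[0,0,0.85],[0,0,0]],[[0,0,0.85],[0,0,0]]]'
python3 - <<'E'
from h import *
from rig import env
s=env.sense()
for h in(.06,):delta(s,slotpos(.055,h,.051)+[0,.0007,0],toolR(YAW,25))
E
```

```text
t: 17.2
position: [0.4816, 0.2407, 0.0519]
tcp_rot: [0.431, 3.111, -0.001]
ft_force: [-0.5, 0.5, 2.8]
opening: 0.0275
finger_force: 49.7
t: 18.03
position: [0.4801, 0.2399, 0.2207]
tcp_rot: [-0.431, -3.11, 0.004]
ft_force: [-0.4, 0.4, -2.6]
opening: 0.0271
finger_force: 49.7
t 18.03 pos [0.4801 0.2399 0.2207] open 0.0271 f [-0.4  0.4 -2.6] | shift units [  5.177 -17.961  -1.757] turn units [-0.0133 -0.2102  0.1937] rows 18.0
```

```bash
M="python3 -m handwheel"
$M '[[[0.259,-0.898,-0.06],[-0.0007,-0.0105,0.0097]],[[0.259,-0.898,-0.06],[-0.0007,-0.0105,0.0097]],[[0.259,-0.898,-0.06],[-0.0007,-0.0105,0.0097]],[[0.259,-0.898,-0.06],[-0.0007,-0.0105,0.0097]],[[0.259,-0.898,-0.06],[-0.0007,-0.0105,0.0097]],[[0.259,-0.898,-0.06],[-0.0007,-0.0105,0.0097]],[[0.259,-0.898,-0.06],[-0.0007,-0.0105,0.0097]],[[0.259,-0.898,-0.06],[-0.0007,-0.0105,0.0097]],[[0.259,-0.898,-0.06],[-0.0007,-0.0105,0.0097]],[[0.259,-0.898,-0.06],[-0.0007,-0.0105,0.0097]]]' >/dev/null
$M '[[[0.259,-0.898,-0.1],[-0.0007,-0.0105,0.0097]],[[0.259,-0.898,-0.1],[-0.0007,-0.0105,0.0097]],[[0.259,-0.898,-0.1],[-0.0007,-0.0105,0.0097]],[[0.259,-0.898,-0.1],[-0.0007,-0.0105,0.0097]],[[0.259,-0.898,-0.1],[-0.0007,-0.0105,0.0097]],[[0.259,-0.898,-0.1],[-0.0007,-0.0105,0.0097]],[[0.259,-0.898,-0.1],[-0.0007,-0.0105,0.0097]],[[0.259,-0.898,-0.1],[-0.0007,-0.0105,0.0097]],[[0.259,-0.898,-0.1],[-0.0007,-0.0105,0.0097]],[[0.259,-0.898,-0.1],[-0.0007,-0.0105,0.0097]]]' >/dev/null
python3 - <<'E'
from h import *
from rig import env,eyes
s=env.sense()
for h in(.06,-.04): delta(s,slotpos(.055,h,.051)+[0,.0007,0],toolR(YAW,25))
d=eyes.get_image('wrist');cv2.imwrite(f'pics/t_wrist.png',d['image'])
held(d,.055,.062,.12);held(d,-.008,.02,.05)
l=inrack(d);f=l[(abs(l[:,2])<.005)&(abs(l[:,0])<.075)&(abs(l[:,1])<.11)];print(len(f),rect(f),'z',np.median(f[:,2]))
E
```

```text
t 19.7 pos [ 0.5834 -0.119   0.1873] open 0.0277 f [-0.3  1.7 -4. ] | shift units [ 0.014 -0.012 -0.087] turn units [-0.0007 -0.0004 -0.0012] rows 1.0
t 19.7 pos [ 0.5834 -0.119   0.1873] open 0.0277 f [-0.3  1.7 -4. ] | shift units [ 2.108  0.275 -4.618] turn units [-0.0007 -0.0004 -0.0012] rows 5.0
held n 1494 (array([-26.4,  56. ]), array([54.1, 38.3]), 88.8) z [0.06638339 0.1198454 ]
held n 4653 (array([ 2.7, -7. ]), array([90.1, 20.6]), -0.0) z [0.0210664 0.0415248]
16075 (array([0.6, 0.8]), array([177.8, 116.5]), -89.7) z -7.251236084658483e-05
```

View pics/t_wrist.png

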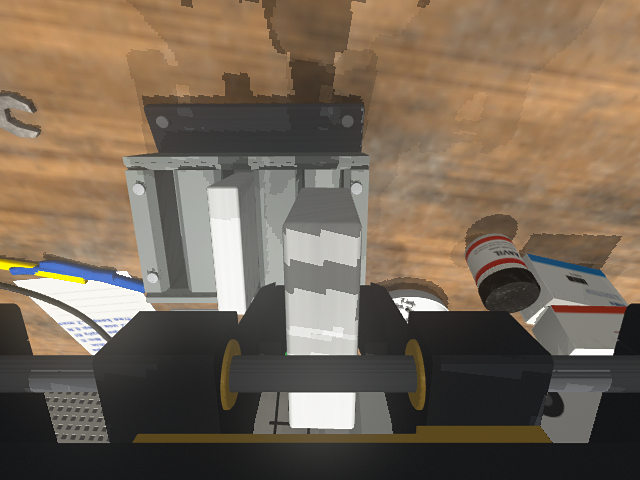

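The wrist view shows the medium plate seated at (228,245) and the thick plate (322,260) over the wide slot. I'll insert it.

```bash
M="python3 -m handwheel"
$M '[[[0.185,0.028,-0.41],[0,0,0]],[[0.185,0.028,-0.41],[0,0,0]],[[0.185,0.028,-0.41],[0,0,0]],[[0.185,0.028,-0.41],[0,0,0]],[[0.185,0.028,-0.41],[0,0,0]],[[0.185,0.028,-0.41],[0,0,0]],[[0.185,0.028,-0.41],[0,0,0]],[[0.185,0.028,-0.41],[0,0,0]],[[0.185,0.028,-0.41],[0,0,0]],[[0.185,0.028,-0.41],[0,0,0]]]'
$M '[[[0.018,0.002,-0.05],[0,0,0]],[[0.018,0.002,-0.05],[0,0,0]],[[0.018,0.002,-0.05],[0,0,0]],[[0.018,0.002,-0.05],[0,0,0]],[[0.018,0.002,-0.05],[0,0,0]],[[0.018,0.002,-0.05],[0,0,0]],[[0.018,0.002,-0.05],[0,0,0]],[[0.018,0.002,-0.05],[0,0,0]],[[0.018,0.002,-0.05],[0,0,0]],[[0,0,0],[0,0,0]]]'
python3 - <<'E'
from h import *
from rig import env,eyes
delta(env.sense(),slotpos(.055,-.04,.052)+[0.0,.0007,0],toolR(YAW,25))
E
```

```text
t: 20.58
position: [0.6224, -0.113, 0.1067]
tcp_rot: [-0.186, 2.698, 0.042]
ft_force: [-0.4, -2.1, -3.0]
opening: 0.0278
finger_force: 49.7
t: 21.42
position: [0.6251, -0.1127, 0.0983]
tcp_rot: [-0.185, 2.698, 0.042]
ft_force: [0.4, -0.9, -2.6]
opening: 0.0274
finger_force: 49.7
t 21.42 pos [ 0.6251 -0.1127  0.0983] open 0.0274 f [ 0.4 -0.9 -2.6] | shift units [ 0.001 -0.046 -0.123] turn units [-0.0003  0.0009 -0.0006] rows 1.0
```

Not touching the floor yet, so I'll push a little further.

```bash
M="python3 -m handwheel"
$M '[[[0.005,-0.004,-0.03],[0,0,0]],[[0.005,-0.004,-0.03],[0,0,0]],[[0.01,0,-0.03],[0,0,0]],[[0.01,0,-0.03],[0,0,0]],[[0.01,0,-0.03],[0,0,0]],[[0.01,0,-0.03],[0,0,0]],[[0.01,0,-0.03],[0,0,0]],[[0.01,0,-0.03],[0,0,0]],[[0,0,0],[0,0,0]],[[0,0,0],[0,0,0]]]'
python3 - <<'E'
from h import *
from rig import env,eyes
delta(env.sense(),slotpos(.055,-.04,.052)+[0.0,.0007,0],toolR(YAW,25))
E
```

```text
t: 22.25
position: [0.6258, -0.1128, 0.0959]
tcp_rot: [-0.187, 2.698, 0.043]
ft_force: [-18.6, 0.9, 19.1]
opening: 0.0276
finger_force: 49.7
t 22.25 pos [ 0.6258 -0.1128  0.0959] open 0.0276 f [-18.6   0.9  19.1] | shift units [-0.034 -0.041 -0.   ] turn units [-0.0005  0.0008 -0.0012] rows 1.0
```

```bash
M="python3 -m handwheel"
$M '[[[0,0,0],[0,0,0]],[[0,0,0],[0,0,0]],[[0,0,0],[0,0,0]],[[0,0,0],[0,0,0]],[[-0.4,-0.055,0.86],[0,0,0]],[[-0.4,-0.055,0.86],[0,0,0]],[[-0.4,-0.055,0.86],[0,0,0]],[[-0.4,-0.055,0.86],[0,0,0]],[[-0.4,-0.055,0.86],[0,0,0]],[[-0.4,-0.055,0.86],[0,0,0]]]' 0.5
python3 - <<'E'
from h import *
from rig import env,eyes
delta(env.sense(),[.480,.381,.12],toolR(-19.5))
d=eyes.get_image('wrist');held(d,.055,.02,.05);held(d,-.008,.02,.05)
E
```

```text
t: 23.08
position: [0.5783, -0.1195, 0.1976]
tcp_rot: [-0.185, 2.698, 0.042]
ft_force: [-0.1, -1.1, -0.3]
opening: 0.0436
finger_force: 0.0
t 23.08 pos [ 0.5783 -0.1195  0.1976] open 0.0436 f [-0.1 -1.1 -0.3] | shift units [-4.916 25.024 -3.88 ] turn units [ 0.0213  0.2102 -0.2244] rows 26.0
held n 5143 (array([-0.6, 57.1]), array([89.4, 28.1]), 0.1) z [0.02958183 0.04181885]
held n 3932 (array([ 2.7, -6.9]), array([90.3, 20.7]), -0.2) z [0.02120079 0.04158624]
```

```bash
M="python3 -m handwheel"
$M '[[[-0.164,0.834,-0.06],[0.0007,0.007,-0.0075]],[[-0.164,0.834,-0.06],[0.0007,0.007,-0.0075]],[[-0.164,0.834,-0.06],[0.0007,0.007,-0.0075]],[[-0.164,0.834,-0.06],[0.0007,0.007,-0.0075]],[[-0.164,0.834,-0.06],[0.0007,0.007,-0.0075]],[[-0.164,0.834,-0.06],[0.0007,0.007,-0.0075]],[[-0.164,0.834,-0.06],[0.0007,0.007,-0.0075]],[[-0.164,0.834,-0.06],[0.0007,0.007,-0.0075]],[[-0.164,0.834,-0.06],[0.0007,0.007,-0.0075]],[[-0.164,0.834,-0.06],[0.0007,0.007,-0.0075]]]' 0.6 >/dev/null
$M '[[[-0.164,0.834,-0.06],[0.0007,0.007,-0.0075]],[[-0.164,0.834,-0.06],[0.0007,0.007,-0.0075]],[[-0.164,0.834,-0.06],[0.0007,0.007,-0.0075]],[[-0.164,0.834,-0.06],[0.0007,0.007,-0.0075]],[[-0.164,0.834,-0.06],[0.0007,0.007,-0.0075]],[[-0.164,0.834,-0.06],[0.0007,0.007,-0.0075]],[[-0.164,0.834,-0.06],[0.0007,0.007,-0.0075]],[[-0.164,0.834,-0.06],[0.0007,0.007,-0.0075]],[[-0.164,0.834,-0.06],[0.0007,0.007,-0.0075]],[[-0.164,0.834,-0.06],[0.0007,0.007,-0.0075]]]' >/dev/null
$M '[[[-0.164,0.834,-0.268],[0.0007,0.007,-0.0075]],[[-0.164,0.834,-0.268],[0.0007,0.007,-0.0075]],[[-0.164,0.834,-0.268],[0.0007,0.007,-0.0075]],[[-0.164,0.834,-0.268],[0.0007,0.007,-0.0075]],[[-0.164,0.834,-0.268],[0.0007,0.007,-0.0075]],[[-0.164,0.834,-0.268],[0.0007,0.007,-0.0075]],[[-0.164,0.834,-0.268],[0.0007,0.007,-0.0075]],[[-0.164,0.834,-0.268],[0.0007,0.007,-0.0075]],[[-0.164,0.834,-0.268],[0.0007,0.007,-0.0075]],[[-0.164,0.834,-0.268],[0.0007,0.007,-0.0075]]]' >/dev/null
python3 - <<'E'
from h import *
from rig import env,eyes
s=env.sense()
d=eyes.get_image('wrist')
p=cloud(d);t=p[(p[:,2]>.074)&(p[:,2]<.087)&(np.hypot(p[:,0]-.480,p[:,1]-.381)<.06)];r=rect(t);print(len(t),r)
delta(s,[r[0][0]/1e3,r[0][1]/1e3-.001,.051],toolR(r[2]))
E
```

```text
3168 (array([480.1, 384.6]), array([89.9, 12. ]), -19.3)
t 25.63 pos [0.4799 0.3822 0.118 ] open 0.0531 f [ 0.3  0.8 -0.7] | shift units [ 0.009  0.069 -3.348] turn units [ 0.0004 -0.0005  0.0025] rows 4.0
```

```bash
M="python3 -m handwheel"
$M '[[[0,0.04,-0.1],[0,0,0.001]],[[0,0.03,-0.1],[0,0,0.001]],[[0,0,-0.63],[0,0,0]],[[0,0,-0.63],[0,0,0]],[[0,0,-0.63],[0,0,0]],[[0,0,-0.63],[0,0,0]],[[0,0,-0.63],[0,0,0]],[[0,0,0],[0,0,0]],[[0,0,0],[0,0,0]],[[0,0,0],[0,0,0]]]' >/dev/null
$M '[[[0,0,0],[0,0,0]],[[0,0,0],[0,0,0]],[[0,0,0],[0,0,0]],[[0,0,0],[0,0,0]],[[0,0,0],[0,0,0]],[[0,0,0],[0,0,0]],[[0,0,0],[0,0,0]],[[0,0,0],[0,0,0]],[[0,0,0],[0,0,0]],[[0,0,0],[0,0,0]]]' 0 45
$M '[[[0,0,0.85],[0,0,0]],[[0,0,0.85],[0,0,0]],[[0,0,0.85],[0,0,0]],[[0,0,0.85],[0,0,0]],[[0,0,0.85],[0,0,0]],[[0,0,0.85],[0,0,0]],[[0,0,0.85],[0,0,0]],[[0,0,0.85],[0,0,0]],[[0,0,0.85],[0,0,0]],[[0,0,0.85],[0,0,0]]]'
python3 - <<'E'
from h import *
from rig import env
s=env.sense()
delta(s,slotpos(-.063,.06,.051)+[0,.0007,0],toolR(YAW,25))
E
```

```text
t: 27.35
position: [0.4802, 0.3824, 0.0525]
tcp_rot: [0.527, 3.097, -0.001]
ft_force: [-0.1, -0.2, 2.7]
opening: 0.0119
finger_force: 44.8
t: 28.18
position: [0.4795, 0.3819, 0.222]
tcp_rot: [-0.527, -3.096, 0.003]
ft_force: [0.3, -0.5, -2.9]
opening: 0.0116
finger_force: 44.8
t 28.18 pos [0.4795 0.3819 0.222 ] open 0.0116 f [ 0.3 -0.5 -2.9] | shift units [  6.008 -30.904  -1.819] turn units [-0.0201 -0.2096  0.2227] rows 31.0
```

```bash
M="python3 -m handwheel"
$M '[[[0.18,-0.93,0.01],[-0.0006,-0.0063,0.0067]],[[0.18,-0.93,0.01],[-0.0006,-0.0063,0.0067]],[[0.18,-0.93,0.01],[-0.0006,-0.0063,0.0067]],[[0.18,-0.93,0.01],[-0.0006,-0.0063,0.0067]],[[0.18,-0.93,0.01],[-0.0006,-0.0063,0.0067]],[[0.18,-0.93,0.01],[-0.0006,-0.0063,0.0067]],[[0.18,-0.93,0.01],[-0.0006,-0.0063,0.0067]],[[0.18,-0.93,0.01],[-0.0006,-0.0063,0.0067]],[[0.18,-0.93,0.01],[-0.0006,-0.0063,0.0067]],[[0.18,-0.93,0.01],[-0.0006,-0.0063,0.0067]]]' >/dev/null
$M '[[[0.18,-0.93,0.01],[-0.0006,-0.0063,0.0067]],[[0.18,-0.93,0.01],[-0.0006,-0.0063,0.0067]],[[0.18,-0.93,0.01],[-0.0006,-0.0063,0.0067]],[[0.18,-0.93,0.01],[-0.0006,-0.0063,0.0067]],[[0.18,-0.93,0.01],[-0.0006,-0.0063,0.0067]],[[0.18,-0.93,0.01],[-0.0006,-0.0063,0.0067]],[[0.18,-0.93,0.01],[-0.0006,-0.0063,0.0067]],[[0.18,-0.93,0.01],[-0.0006,-0.0063,0.0067]],[[0.18,-0.93,0.01],[-0.0006,-0.0063,0.0067]],[[0.18,-0.93,0.01],[-0.0006,-0.0063,0.0067]]]' >/dev/null
$M '[[[0.18,-0.93,0.01],[-0.0006,-0.0063,0.0067]],[[0.18,-0.93,0.01],[-0.0006,-0.0063,0.0067]],[[0.18,-0.93,0.01],[-0.0006,-0.0063,0.0067]],[[0.18,-0.93,0.01],[-0.0006,-0.0063,0.0067]],[[0.18,-0.93,0.01],[-0.0006,-0.0063,0.0067]],[[0.18,-0.93,0.01],[-0.0006,-0.0063,0.0067]],[[0.18,-0.93,0.01],[-0.0006,-0.0063,0.0067]],[[0.18,-0.93,0.01],[-0.0006,-0.0063,0.0067]],[[0.18,-0.93,0.01],[-0.0006,-0.0063,0.0067]],[[0.18,-0.93,0.01],[-0.0006,-0.0063,0.0067]]]' >/dev/null
$M '[[[0.06,-0.3,-0.2],[-0.0002,-0.0021,0.0022]],[[0.06,-0.3,-0.2],[-0.0002,-0.0021,0.0022]],[[0.06,-0.3,-0.2],[-0.0002,-0.0021,0.0022]],[[0.06,-0.3,-0.2],[-0.0002,-0.0021,0.0022]],[[0.06,-0.3,-0.2],[-0.0002,-0.0021,0.0022]],[[0.06,-0.3,-0.2],[-0.0002,-0.0021,0.0022]],[[0.06,-0.3,-0.2],[-0.0002,-0.0021,0.0022]],[[0.06,-0.3,-0.2],[-0.0002,-0.0021,0.0022]],[[0.06,-0.3,-0.2],[-0.0002,-0.0021,0.0022]],[[0.06,-0.3,-0.2],[-0.0002,-0.0021,0.0022]]]' >/dev/null
python3 - <<'E'
from h import *
from rig import env,eyes
s=env.sense()
for h in(.06,-.04): delta(s,slotpos(-.063,h,.052)+[0,.0007,0],toolR(YAW,25))
d=eyes.get_image('wrist');cv2.imwrite(f'pics/n_wrist.png',d['image'])
held(d,-.063,.06,.12,.02);held(d,-.008,.02,.05);held(d,.055,.02,.05)
l=inrack(d);f=l[(abs(l[:,2])<.005)&(abs(l[:,0])<.075)&(abs(l[:,1])<.11)];print(len(f),rect(f),'z',np.median(f[:,2]))
E
```

```text
t 31.52 pos [ 0.5992 -0.2355  0.1867] open 0.0115 f [ 0.   0.7 -1.7] | shift units [ 0.002 -0.039 -0.007] turn units [-0.0012 -0.0002 -0.0009] rows 1.0
t 31.52 pos [ 0.5992 -0.2355  0.1867] open 0.0115 f [ 0.   0.7 -1.7] | shift units [ 2.096  0.248 -4.539] turn units [-0.0012 -0.0002 -0.0009] rows 5.0
held n 919 (array([-26.8, -62.4]), array([38.5, 37.7]), -89.5) z [0.06211821 0.11988728]
held n 4496 (array([ 1.8, -7.2]), array([88.8, 20.4]), 0.0) z [0.02112386 0.04157735]
held n 7215 (array([-0.3, 56.6]), array([90.1, 28.6]), 0.2) z [0.02067518 0.04172795]
15846 (array([0.5, 1.2]), array([177.3, 116.5]), -89.7) z 2.1605650414630887e-05
```

View pics/n_wrist.png

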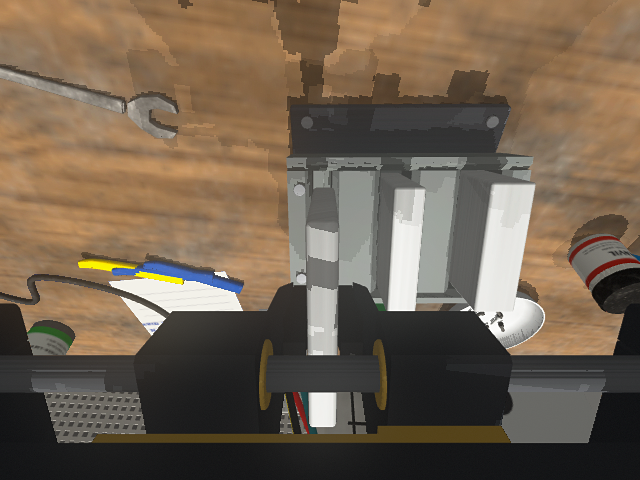

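The wrist view shows the thick plate (505,245) and the medium plate (405,245) seated, with the thin plate (323,260) over the narrow slot. I'll insert it.

```bash
M="python3 -m handwheel"
$M '[[[0.185,0.025,-0.41],[0,0,0]],[[0.185,0.025,-0.41],[0,0,0]],[[0.185,0.025,-0.41],[0,0,0]],[[0.185,0.025,-0.41],[0,0,0]],[[0.185,0.025,-0.41],[0,0,0]],[[0.185,0.025,-0.41],[0,0,0]],[[0.185,0.025,-0.41],[0,0,0]],[[0.185,0.025,-0.41],[0,0,0]],[[0.185,0.025,-0.41],[0,0,0]],[[0.185,0.025,-0.41],[0,0,0]]]'
$M '[[[0.018,0.002,-0.05],[0,0,0]],[[0.018,0.002,-0.05],[0,0,0]],[[0.018,0.002,-0.05],[0,0,0]],[[0.018,0.002,-0.05],[0,0,0]],[[0.018,0.002,-0.05],[0,0,0]],[[0.018,0.002,-0.05],[0,0,0]],[[0.018,0.002,-0.05],[0,0,0]],[[0.018,0.002,-0.05],[0,0,0]],[[0.018,0.002,-0.05],[0,0,0]],[[0,0,0],[0,0,0]]]'
python3 - <<'E'
from h import *
from rig import env,eyes
delta(env.sense(),slotpos(-.063,-.04,.052)+[0.0,.0007,0],toolR(YAW,25))
E
```

```text
t: 32.4
position: [0.6377, -0.2304, 0.1056]
tcp_rot: [-0.185, 2.699, 0.042]
ft_force: [0.5, 0.2, -3.3]
opening: 0.012
finger_force: 44.8
t: 33.23
position: [0.6409, -0.2294, 0.0977]
tcp_rot: [-0.183, 2.7, 0.041]
ft_force: [0.3, -0.9, -2.7]
opening: 0.0121
finger_force: 44.8
t 33.23 pos [ 0.6409 -0.2294  0.0977] open 0.0121 f [ 0.3 -0.9 -2.7] | shift units [ 0.013 -0.054 -0.092] turn units [-0.0002 -0.0004  0.0002] rows 1.0
```

```bash
M="python3 -m handwheel"
$M '[[[0.008,-0.004,-0.03],[0,0,0]],[[0.008,-0.004,-0.03],[0,0,0]],[[0.01,0,-0.03],[0,0,0]],[[0.01,0,-0.03],[0,0,0]],[[0.01,0,-0.03],[0,0,0]],[[0.01,0,-0.03],[0,0,0]],[[0.01,0,-0.03],[0,0,0]],[[0.01,0,-0.03],[0,0,0]],[[0,0,0],[0,0,0]],[[0,0,0],[0,0,0]]]'
python3 - <<'E'
from h import *
from rig import env,eyes
delta(env.sense(),slotpos(-.063,-.04,.052)+[0.0,.0007,0],toolR(YAW,25))
E
```

```text
t: 34.07
position: [0.6416, -0.2298, 0.0963]
tcp_rot: [-0.184, 2.701, 0.04]
ft_force: [-21.6, 0.6, 20.5]
opening: 0.0118
finger_force: 44.8
t 34.07 pos [ 0.6416 -0.2298  0.0963] open 0.0118 f [-21.6   0.6  20.5] | shift units [-0.026 -0.036 -0.022] turn units [ 0.0002 -0.0008 -0.0001] rows 1.0
```

Seated, with the same contact signature as the others. I'll release, retreat and check.

```bash
M="python3 -m handwheel"
$M '[[[0,0,0],[0,0,0]],[[0,0,0],[0,0,0]],[[0,0,0],[0,0,0]],[[0,0,0],[0,0,0]],[[-0.4,-0.055,0.86],[0,0,0]],[[-0.4,-0.055,0.86],[0,0,0]],[[-0.4,-0.055,0.86],[0,0,0]],[[-0.4,-0.055,0.86],[0,0,0]],[[-0.4,-0.055,0.86],[0,0,0]],[[-0.4,-0.055,0.86],[0,0,0]]]' 0.34
$M '[[[-0.4,0,0.5],[0,0,0]],[[-0.4,0,0.5],[0,0,0]],[[-0.4,0,0.5],[0,0,0]],[[-0.4,0,0.5],[0,0,0]],[[0,0,0],[0,0,0]],[[0,0,0],[0,0,0]],[[0,0,0],[0,0,0]],[[0,0,0],[0,0,0]],[[0,0,0],[0,0,0]],[[0,0,0],[0,0,0]]]' >/dev/null
python3 - <<'E'
from h import *
from rig import env,eyes
d=eyes.get_image('wrist');cv2.imwrite('pics/f_wrist.png',d['image'])
for o in(.055,-.008,-.063):
    held(d,o,.03,.05,.025)
    l=inrack(d);m=l[(l[:,2]>.036)&(l[:,2]<.05)&(abs(l[:,1]-o)<.02)&(abs(l[:,0])<.06)]
    A=np.c_[m[:,:2],np.ones(len(m))];k=np.linalg.lstsq(A,m[:,2],rcond=None)[0];print('top plane slope deg',np.degrees(k[:2]),'z',k[2],np.median(m[:,2]))
E
```

```text
t: 34.9
position: [0.5945, -0.2357, 0.1971]
tcp_rot: [-0.183, 2.702, 0.041]
ft_force: [-0.6, -0.1, 1.0]
opening: 0.0296
finger_force: 0.0
held n 3889 (array([-0.4, 56.8]), array([89.9, 28.6]), 0.1) z [0.03083967 0.04186589]
top plane slope deg [0.09152819 1.55606656] z 0.038642410533996405 0.04023228272372559
held n 2450 (array([ 1.9, -7.1]), array([88.7, 20.3]), -0.0) z [0.03137678 0.04166571]
top plane slope deg [0.15992731 1.35065973] z 0.04017710637583653 0.04008148963397973
held n 1492 (array([ -0.4, -61.4]), array([89.6, 11.5]), 0.0) z [0.0358688  0.04161594]
top plane slope deg [0.02693866 0.70898935] z 0.04068794240850707 0.03997208224683415
```

View pics/f_wrist.png

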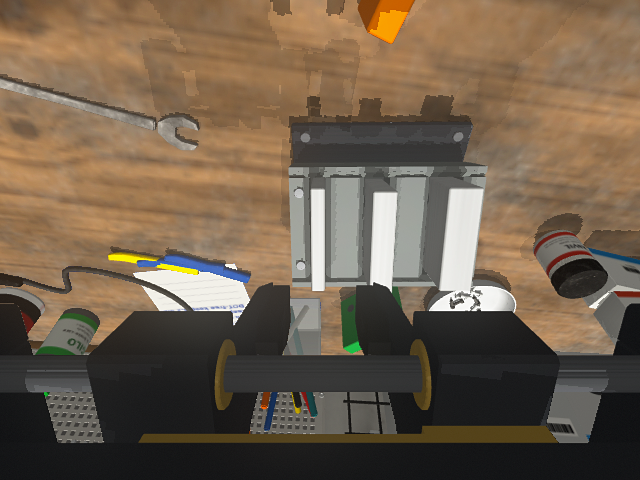

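All three plates, at (318,240), (383,240) and (462,240), stand 40.0 to 40.2 mm out of the mouth and level, so they are fully home. I'll hand in.

```bash
python3 -c "
from rig import workorder
print(workorder.hand_in())"
```

```text
the job is handed in; nothing more can be done
None
```

The three spacer plates are home in the rack, thick in the wide slot, medium in the middle and thin in the narrow, each standing about 40 mm out of the mouth; nothing else was handled, and the job was handed in at about 36 s (no verdict was returned).

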